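# Set the tuner's roller inductor by counting crank turns

## Task

On the antenna tuner, wind the red-handled crank anticlockwise (seen from above) until it rests against its cushioned end stop, gently, without straining the stop. From the stop wind it clockwise exactly two full turns and no further, and only then throw the red-tipped lever right over, away from the robot's side, to put the tuner in line. Let go of everything and leave the other things on the desk where they are.

Things in the scene. Friction and masses are not known exactly. Their poses are not given: they have to be found in the camera images.
- tuner: the antenna tuner, a dark steel case with grey lid, fixed to the desk, 170 mm (its x) by 320 mm (its y) by 75 mm tall. Origin at the centre of its underside, z up; its x points away from the robot's side.
- crank_axis (a point): point on the crank's upright turning axis, 28 mm above the tuner's lid, at the height of the crank arm's top; in the tuner's frame x 0, y -75, z 103 mm; fixed to the tuner. The crank turns through six turns in all against a steady drag of about 0.07 N m (2 N at the handle). At the start it stands 0.2 to 1.3 turns clockwise of its end stop.
- crank_knob (a point): middle of the crank's red handle, an upright cylinder 20 mm across, 40 mm tall, that spins freely on its pin, so a gripper holding it need not turn. It stands 40 mm from the crank axis; this point is 50 mm above the lid, the handle's underside 30 mm. The crank arm under it is flat steel 16 mm wide, 8 mm thick. Its x axis points from the crank axis out to the handle.
- cushion (a joint): compression of the hidden rubber-cushioned end stop, m: -0.0000008 per N pressed anticlockwise at the handle, -0.000016 (20 N) is strained; far below the measuring noise, so only felt. The stop yields: pressing twists the crank past first contact by 0.008 rad per N at the handle, springing back when let go. Where the handle points at the stop differs every time and cannot be seen.
- wiper (a joint): travel of the hidden wiper inside the case, m: 0 with the crank at the stop, growing by only 0.0001 m per clockwise turn of the crank (0.0002 after two turns), far less than the measuring noise, so it cannot be used to count.
- lever (a joint): angle of the lever, rad: 0 leaning towards the tuner's -x side (the robot's side), 1.0 thrown fully over to the tuner's +x side. It stays where it is left; moving it takes about 1 to 2 N at the ball.
- lever_tip (a point): centre of the red ball, 26 mm across, at the lever's end, 80 mm from its pivot, which lies in the tuner's frame at x 20, y 90, z 97 mm; the lever turns about the tuner's y. At 0 the ball is at x -18, z 167 mm, at 1.0 at x 58, z 167 mm. Its rod is 10 mm thick, its block 70 x 50 x 25 mm.
- bug_key: a brass semi-automatic telegraph key ('bug') on a dark base 165 x 80 mm, 50 mm tall. A bystander; origin at the centre of its underside.
- qsl_holder: a green enamel block 140 x 50 x 30 mm with two cards standing in it, 88 mm tall. A bystander; origin at the centre of its underside.
- rotary_switch: a brown bakelite rotary switch on a block 70 x 70 mm, 55 mm tall. A bystander; origin at the centre of its underside.
- mug: a blue mug, 76 mm across without its handle, 90 mm tall. A bystander; origin at the centre of its underside.
- screwdriver: a screwdriver with a yellow handle, 170 mm long, lying on the desk. A bystander; origin at the centre of its underside.
- contact_can: a blue spray can, 44 mm across, 130 mm tall. A bystander; origin at the centre of its underside.

How it is judged:
By the outcome, as a careful person would: the job done as asked, in the order asked, and still so for the second after the job is handed in, with the robot touching nothing.
It also fails if it takes over 72 s, if anything falls off the work surface, if the arm or the gripper's body presses on something with over 40 N, if the wrist force passes 120 N, or if a joint passes its speed limit or range.

## Robot

A 6-joint arm with a two-finger parallel gripper is mounted at the origin on the work surface. World frame = base frame: x ahead of the robot, y to its left, z up, the work surface at z = 0. Lengths are in mm, angles in degrees, forces in N, time in s.
With the tool pointing down it reaches from about 300 to 850 mm from the base axis. Payload 4.2 kg.
Tool frame: the origin (TCP) lies at the very end of the fingers, on their centre line; the grasp point (between the pads) lies 19 mm behind it (env.grip_point_offset is the distance from the TCP to the grasp point, in mm); z points along the fingers, y is the line along which they close (so a half turn about z gives the same grasp; the last joint's range is limited). The gripper opens to 91 mm and grips with 3 to 60 N. Pads are 32 mm wide; open, the fingers measure 118 mm over their backs; the gripper's body (76 mm by 178 mm) begins 60 mm behind the grasp point.
Start: joints at [62.223, 18.312, 89.639, -0, 72.044, -1.146], TCP at [257.745, 514.014, 213.976] pointing down, gripper open.
Joint ranges: [-177.97, 177.97], [-48.28, 115.42], [12.27, 149.76], [-77.06, 257.06], [2.81, 150.46], [-146.56, 146.56]. Speed limits (degrees/s): [147.25, 147.25, 180, 180, 180, 180].

## Interface

Orientations are given as [roll, pitch, yaw] about the fixed x, y, z axes, in that order (R = Rz(yaw) Ry(pitch) Rx(roll)).
In Python, from workcell import env gives the robot as it stands. The module is installed in compiled form; this text tells all that it offers.
- The arm moves only by the tool arm_command, never from a script. Its argument "rows" is a list of rows, each an object with "delta_pos": the shift along the tool's x, y, z in mm, a list of three; "roll": the turn about the tool's z in units of 5 degrees (1.0 is 5 degrees); "jaw": the opening in per cent of the stroke, from 0 (shut) to 100 (fully open). A call has 1 to 20 rows; each row is the pose to reach, as a shift and turn from the pose commanded when the call began, along the tool's axes at that moment; what a row does not reach only later rows make up. A row lasts 1/12 s, in which the tool goes at most 41.7 mm and 7.16 degrees, less where a joint would pass 70% of its speed; a pose out of reach is approached as far as the arm can. A call with a gripper value outside its range is refused whole. The fingers move at their own pace and stop on an object; "squeeze" is the grip in N (left out, the last holds). Time passes only in rows, so rows that repeat a pose let the fingers close. It gives the time, the measured TCP pose, the force, the opening and the grip force at its end, in the units of the state.
- env.state(): the state, without advancing time (a new reading comes with each control period).
- env.grab_frame(name): name is "side" or "top"; returns a dict with "img" (480x640x3 uint8, blue, green, red), "z_map" (480x640 float32, mm along the optical axis (not along the pixel's ray), 0 where there is no reading), "fov_y" (degrees; the focal length in pixels is half the picture's height over the tangent of half this angle, whatever the lens; pixels are square), "cx", "cy" (the principal point, pixels), "dist" ([k1, k2, p1, p2, k3] as OpenCV has them; the pictures are not rectified), "R" (3x3) and "t" (3): a world point X has camera coordinates R X + t. Camera axes: x right, y down, z forward; pixel columns grow to the right and rows downward; lengths in mm; the calibration is good to about 2 mm. A picture is of the moment at which its call begins.
- env.job_done(): hands the job in; it is judged then, once.
The state is a dict: "time_s": time; "qpos": joint angles; "qvel": joint speeds; "effort": joint torques, N m; "ee_pos": TCP position; "ee_rot": TCP orientation; "force": force on the tool from outside, world axes, zero at the start; "torque": the same for the moment, N m; "gripper_width": finger opening in mm; "gripper_force": force on a finger pad.
Only numpy, scipy, OpenCV 4.12 (cv2) and the standard library are available. Lean on these libraries where they do the work, as an engineer would, in place of code of your own. Each camera call takes 0.05 s, during which the arm holds its last target. There are 200 camera calls.

## Working session

There is one attempt and no reset: what is moved stays moved. The work goes in short steps, Python scripts to look and compute and a tool call to move; the robot and the scene stay as the last step left them, time stands still between calls to the robot, and variables do not carry over. Pictures are saved under pics/ and viewed, at most 10 in all, crops included, and the job is handed in when it is done.

Besides the shell and the picture viewer there is one more tool, called after ">>>" as name(argument=value, ...), one argument or row to a line, values as JSON. arm_command: Moves the arm, as the interface text tells. Its arguments: {"type":"object","properties":{"rows":{"type":"array"},"squeeze":{"type":"number"}},"required":["rows"]}

```bash
mkdir -p pics; cat > h.py <<'E'
import numpy as np, cv2
from workcell import env
def cam(n):
    f=env.grab_frame(n); fl=240/np.tan(np.radians(f['fov_y']/2))
    f['K']=np.array([[fl,0,f['cx']],[0,fl,f['cy']],[0,0,1.]]); return f
def ray(f,uv):
    p=cv2.undistortPoints(np.array(uv,float).reshape(-1,1,2),f['K'],np.array(f['dist']))[:,0]
    R=np.array(f['R']); t=np.array(f['t'])
    d=np.c_[p,np.ones(len(p))]@R; return -R.T@t,d
def onz(f,uv,z):
    o,d=ray(f,uv); return o+d*((z-o[2])/d[:,2])[:,None]
def bydepth(f,uv):
    o,d=ray(f,uv); u=np.array(uv,int).reshape(-1,2); return o+d*f['z_map'][u[:,1],u[:,0]][:,None]
def red(f):
    h=cv2.cvtColor(f['img'],cv2.COLOR_BGR2HSV)
    m=(((h[...,0]<8)|(h[...,0]>172))&(h[...,1]>140)&(h[...,2]>60)).astype(np.uint8)
    n,l,s,c=cv2.connectedComponentsWithStats(m)
    return l,[(i,s[i],c[i]) for i in range(1,n) if s[i][4]>25]
E
python3 - <<'E'
from h import *
s=env.state(); print({k:np.round(v,2) for k,v in s.items()})
for n in('side','top'):
    f=cam(n); cv2.imwrite(f'pics/{n}0.png',f['img']); print(n,np.round(-np.array(f['R']).T@f['t']),np.round(f['R'],2).tolist(),f['dist'])
    l,b=red(f)
    for i,st,c in b:
        v,u=np.nonzero(l==i); P=bydepth(f,np.c_[u,v]); print(st,c.round(1),np.median(P,0).round(1),P.min(0).round(),P.max(0).round())
E
```

```text
{'time_s': np.float64(0.0), 'qpos': array([62.22, 18.35, 89.71, -0.  , 72.04, -1.15]), 'qvel': array([ 0.  ,  0.01, -0.06,  0.05, -0.  , -0.  ]), 'effort': array([  0.  , -41.25, -23.2 ,   0.07,   0.05,  -0.  ]), 'ee_pos': array([257.5 , 513.56, 213.11]), 'ee_rot': array([-179.9 ,   -0.  ,  153.37]), 'force': array([-0.13, -0.24, -0.43]), 'torque': array([-0.  , -0.  , -0.01]), 'gripper_force': np.float64(0.0), 'gripper_width': np.float64(91.32)}
side [ 172. -614.  972.] [[0.85, -0.53, 0.01], [-0.39, -0.62, -0.68], [0.37, 0.57, -0.73]] [0.04065489 0.         0.         0.         0.        ]
[ 203   84   93   63 3279] [249.2 114. ] [711.7 654.3  29.6] [ 172. -614. -753.] [1220. 1983.  972.]
[399 198   8   7  41] [402.6 200.8] [866.5 107.1  38.2] [ 172. -614.   15.] [877. 132. 972.]
[322 221  12  11 113] [327.5 226.1] [587.2  22.3 174.8] [ 172. -614.   -2.] [693. 183. 972.]
[422 279   8  16  72] [425.3 286.4] [ 743.6 -129.7   35. ] [ 739. -143.   11.] [ 769. -105.   45.]
[376 301  12  20 174] [381.5 310.4] [ 576.7 -182.9  136.9] [ 571. -189.   78.] [ 617. -134.  148.]
top [ 514.   22. 1210.] [[0.01, -1.0, 0.0], [-0.99, -0.01, -0.11], [0.11, -0.0, -0.99]] [-0.15799904  0.          0.          0.          0.        ]
[280 133   8   9  57] [283.2 137. ] [869.2 109.7  40. ] [514.  22.   0.] [ 877.  119. 1210.]
[   0  160   80   93 5967] [ 37.  206.1] [722.7 635.4  30.4] [514.  22.  -0.] [ 824.  730. 1210.]
[393 194  14   6  59] [399.1 196.5] [ 745.8 -129.4   39.3] [ 514. -147.   10.] [ 756.   22. 1210.]
[315 261  13  13 129] [320.8 267.1] [590.   28.1 177.5] [580.  17. 170.] [601.  39. 184.]
[426 269  13  11 105] [432.  273.9] [ 581.5 -174.8  145. ] [ 514. -187.  116.] [ 591.   22. 1210.]
```

View pics/side0.png

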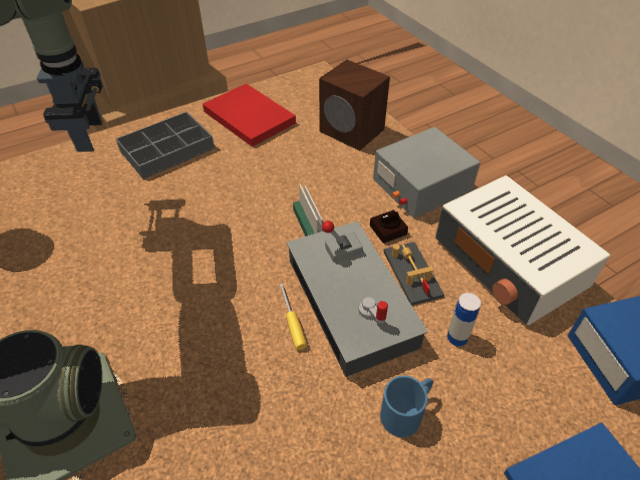

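View pics/top0.png

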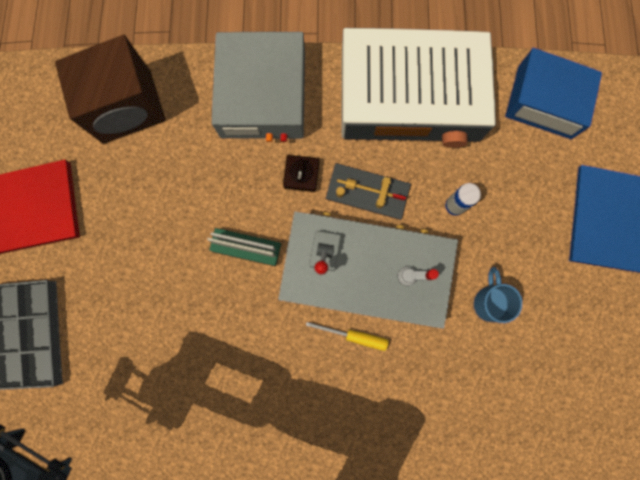

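Both views: the tuner's lid has its corners at about (296,213), (458,237), (443,326), (280,300) in the top picture. The lever ball is at (321,267), leaning to the robot's side. The crank hub is at (407,276) with its handle at (432,274). The can and mug are to the right, clear of the crank circle.

```bash
python3 - <<'E'
from h import *
C=[]
fs={n:cam(n) for n in('side','top')}
for n,f in fs.items():
    v,u=np.mgrid[0:480,0:640]; P=bydepth(f,np.c_[u.ravel(),v.ravel()])
    ok=(abs(P[:,2]-75)<5)&(P[:,0]>450)&(P[:,0]<720)&(P[:,1]>-260)&(P[:,1]<150)
    m=np.zeros(480*640,np.uint8); m[ok]=1; m=m.reshape(480,640)
    m=cv2.morphologyEx(m,cv2.MORPH_OPEN,np.ones((3,3)))
    c=max(cv2.findContours(m,0,2)[0],key=cv2.contourArea)[:,0]
    print(n,np.median(P[ok,2]),cv2.minAreaRect(onz(f,c,75.)[:,:2].astype(np.float32)))
pts={}
for n,f in fs.items():
    l,b=red(f)
    for i,s,c in b:
        if 90<s[4]<300:
            v,u=np.nonzero(l==i); q=cv2.minAreaRect(np.c_[u,v].astype(np.float32))[0]
            pts.setdefault(n,[]).append((s[1],ray(f,[q])))
for k in range(2):
    (a,(o1,d1)),(b,(o2,d2))=pts['side'][k],pts['top'][k]
    A=np.c_[d1[0],-d2[0]]; x,r,_,_=np.linalg.lstsq(A,o2-o1,rcond=None)
    print(k,(o1+d1[0]*x[0]).round(1),(o2+d2[0]*x[1]).round(1))
E
```

```text
side 74.75885870269747 ((592.7730102539062, -64.84101867675781), (325.6552429199219, 176.16026306152344), 80.5074234008789)
top 75.39288921530056 ((593.2763061523438, -63.91844177246094), (324.91766357421875, 176.22418212890625), 80.50106048583984)
0 [590.4  28.4 168.9] [590.9  28.1 168.9]
1 [ 581.3 -177.5  125.3] [ 582.1 -178.1  125.4]
```

>>> arm_command(
  rows=[
    {"delta_pos":[-30,-24,0],"roll":1.4,"jaw":50},
    {"delta_pos":[-60,-47,0],"roll":2.8,"jaw":50},
    {"delta_pos":[-90,-71,0],"roll":4.2,"jaw":50},
    {"delta_pos":[-120,-95,0],"roll":5.6,"jaw":50},
    {"delta_pos":[-150,-118,0],"roll":7,"jaw":50},
    {"delta_pos":[-180,-142,0],"roll":8.4,"jaw":50},
    {"delta_pos":[-210,-166,0],"roll":9.8,"jaw":50},
    {"delta_pos":[-240,-189,0],"roll":11.2,"jaw":50},
    {"delta_pos":[-270,-213,0],"roll":12.6,"jaw":50},
    {"delta_pos":[-300,-237,0],"roll":14,"jaw":50},
    {"delta_pos":[-330,-260,0],"roll":15.4,"jaw":50},
    {"delta_pos":[-360,-284,0],"roll":16.8,"jaw":50},
    {"delta_pos":[-390,-308,0],"roll":18.2,"jaw":50},
    {"delta_pos":[-420,-331,0],"roll":19.6,"jaw":50},
    {"delta_pos":[-450,-355,0],"roll":21,"jaw":50},
    {"delta_pos":[-480,-379,0],"roll":22.4,"jaw":50},
    {"delta_pos":[-510,-402,0],"roll":23.8,"jaw":50},
    {"delta_pos":[-540,-426,0],"roll":25.2,"jaw":50},
    {"delta_pos":[-570,-450,0],"roll":26.6,"jaw":50},
    {"delta_pos":[-599.7,-473.1,0],"roll":28,"jaw":50},
  ],
  squeeze=4,
)

```text
time_s: 1.87
ee_pos: [582.1, -179.7, 213.7]
ee_rot: [-180.0, 0.0, 13.0]
force: [0.7, -0.0, 0.7]
gripper_width: 45.5
gripper_force: 0.0
```

>>> arm_command(
  rows=[
    {"delta_pos":[0,0,0],"roll":1.2,"jaw":50},
    {"delta_pos":[0,0,0],"roll":2.4,"jaw":50},
    {"delta_pos":[0,0,20],"roll":2.4,"jaw":50},
    {"delta_pos":[0,0,45],"roll":2.4,"jaw":50},
    {"delta_pos":[0,0,60],"roll":2.4,"jaw":50},
    {"delta_pos":[0,0,60],"roll":2.4,"jaw":50},
  ],
)

```text
time_s: 2.37
ee_pos: [579.3, -177.0, 150.0]
ee_rot: [-179.8, 0.4, 1.4]
force: [-0.6, 0.1, -0.2]
gripper_width: 45.2
gripper_force: 0.0
```

```bash
python3 - <<'E'
from h import *
s=env.state(); print(s['ee_pos'],s['ee_rot'],s['qpos'],s['force'])
o=[]
for n in('top','side'):
    f=cam(n); o.append(f['img'][180:360,290:530])
cv2.imwrite('pics/a.png',cv2.resize(np.hstack(o),(800,300)))
E
```

```text
[ 579.27210246 -176.98725945  150.01924172] [-179.84353253    0.43642769    1.36360257] [-1.80788384e+01  2.38532958e+01  9.06501813e+01  2.49401679e-03
  6.59601451e+01  7.05571298e+01] [-0.63287023  0.1428343  -0.244374  ]
```

View pics/a.png

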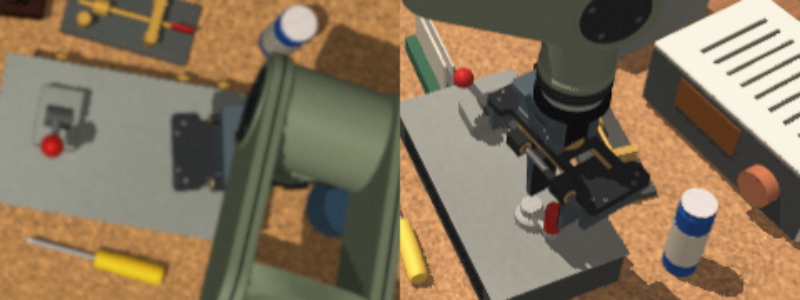

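The fingers stand above and around the red handle, which is at about (551,218) in the side half of the picture. I go down and grip it lightly.

>>> arm_command(
  rows=[
    {"delta_pos":[0,0,15],"roll":0,"jaw":50},
    {"delta_pos":[0,0,30],"roll":0,"jaw":50},
    {"delta_pos":[0,0,42],"roll":0,"jaw":50},
    {"delta_pos":[0,0,42],"roll":0,"jaw":50},
    {"delta_pos":[0,0,42],"roll":0,"jaw":0},
    {"delta_pos":[0,0,42],"roll":0,"jaw":0},
    {"delta_pos":[0,0,42],"roll":0,"jaw":0},
    {"delta_pos":[0,0,42],"roll":0,"jaw":0},
    {"delta_pos":[0,0,42],"roll":0,"jaw":0},
    {"delta_pos":[0,0,42],"roll":0,"jaw":0},
  ],
  squeeze=4,
)

```text
time_s: 3.3
ee_pos: [582.3, -177.3, 112.9]
ee_rot: [-180.0, -0.1, 1.4]
force: [0.6, 2.6, 3.2]
gripper_width: 19.9
gripper_force: 4.0
```

>>> arm_command(
  rows=[
    {"delta_pos":[3.49,-0.15,0],"roll":-1,"jaw":0},
    {"delta_pos":[6.95,-0.61,0],"roll":-2,"jaw":0},
    {"delta_pos":[10.35,-1.36,0],"roll":-3,"jaw":0},
    {"delta_pos":[13.68,-2.41,0],"roll":-4,"jaw":0},
    {"delta_pos":[16.9,-3.75,0],"roll":-5,"jaw":0},
    {"delta_pos":[20,-5.36,0],"roll":-6,"jaw":0},
    {"delta_pos":[20,-5.36,0],"roll":-6,"jaw":0},
    {"delta_pos":[20,-5.36,0],"roll":-6,"jaw":0},
  ],
)

```text
time_s: 3.97
ee_pos: [601.4, -171.7, 112.8]
ee_rot: [-180.0, 0.0, 31.4]
force: [-2.2, 2.1, 5.5]
gripper_width: 20.0
gripper_force: 4.0
```

```bash
python3 - <<'E'
from h import *
s=env.state(); print(s['ee_pos'],s['ee_rot'],s['force'],s['gripper_width'])
for n in('side','top'):
    f=cam(n); l,b=red(f)
    for i,st,c in b:
        if n=='side' and 250<c[1]<340: print(n,st,c)
E
```

```text
[ 601.42825062 -171.70386951  112.78115976] [-1.79989752e+02  1.19234290e-02  3.13942405e+01] [-2.2373961   2.10802157  5.54722287] 20.002763731056433
side [383 295  10  19 149] [387.23489933 304.24161074]
```

>>> arm_command(
  rows=[
    {"delta_pos":[0,-0.7,-5],"roll":0,"jaw":0},
    {"delta_pos":[3.49,-0.85,-5],"roll":-1,"jaw":0},
    {"delta_pos":[6.95,-1.3,-5],"roll":-2,"jaw":0},
    {"delta_pos":[10.35,-2.1,-5],"roll":-3,"jaw":0},
    {"delta_pos":[13.68,-3.1,-5],"roll":-4,"jaw":0},
    {"delta_pos":[16.9,-4.4,-5],"roll":-5,"jaw":0},
    {"delta_pos":[20,-6.06,-5],"roll":-6,"jaw":0},
    {"delta_pos":[20,-6.06,-5],"roll":-6,"jaw":0},
    {"delta_pos":[20,-6.06,-5],"roll":-6,"jaw":0},
  ],
)

```text
time_s: 4.82
ee_pos: [615.4, -156.7, 116.6]
ee_rot: [-180.0, 0.0, 61.3]
force: [-0.0, -1.9, -1.7]
gripper_width: 19.8
gripper_force: 4.0
```

```bash
cat > st.py <<'E'
from h import *
A=np.array([580.8,-138.2])
def rep():
    s=env.state(); p=s['ee_pos']; psi=np.radians(s['ee_rot'][2]); F=s['force']
    X=np.array([np.cos(psi),np.sin(psi)]);Y=np.array([np.sin(psi),-np.cos(psi)])
    d=p[:2]-A
    print('t',round(s['time_s'],2),'p',p.round(2),'psi',round(s['ee_rot'][2],2),'phi',np.degrees(np.arctan2(d[1],d[0])).round(2),'r',np.hypot(*d).round(2),'Fx,Fy,Fz',(F[:2]@X).round(2),(F[:2]@Y).round(2),F[2].round(2),'w',round(s['gripper_width'],2),round(s['gripper_force'],1),'j6',s['qpos'][5].round(0))
def knob(save=None):
    f=cam('side'); l,b=red(f)
    for i,st,c in b:
        if 250<c[1]<340 and 300<c[0]<420:
            v,u=np.nonzero(l==i); top=[[ (st[0]+st[2]/2-.5), st[1]]]
            print('knob blob',st,c.round(1),'at z125',onz(f,[c],125)[0].round(1))
    if save: cv2.imwrite(save,cv2.resize(f['img'][230:380,280:480],(800,600)))
E
python3 -c "
from st import *
rep();knob()"
```

```text
t 4.82 p [ 615.38 -156.74  116.62] psi 61.26 phi -28.19 r 39.24 Fx,Fy,Fz -1.64 0.89 -1.71 w 19.76 4.0 j6 13.0
knob blob [386 287  10  19 143] [390.6 296. ] at z125 [ 616.6 -159.6  125. ]
```

>>> arm_command(
  rows=[
    {"delta_pos":[2.09,-0.05,0],"roll":-0.6,"jaw":0},
    {"delta_pos":[4.18,-0.22,0],"roll":-1.2,"jaw":0},
    {"delta_pos":[6.26,-0.49,0],"roll":-1.8,"jaw":0},
    {"delta_pos":[8.32,-0.87,0],"roll":-2.4,"jaw":0},
    {"delta_pos":[10.35,-1.36,0],"roll":-3,"jaw":0},
    {"delta_pos":[12.36,-1.96,0],"roll":-3.6,"jaw":0},
    {"delta_pos":[14.33,-2.66,0],"roll":-4.2,"jaw":0},
    {"delta_pos":[16.27,-3.46,0],"roll":-4.8,"jaw":0},
    {"delta_pos":[16.27,-3.46,0],"roll":-4.8,"jaw":0},
  ],
)

```text
time_s: 5.62
ee_pos: [620.5, -140.7, 116.7]
ee_rot: [180.0, 0.0, 85.3]
force: [-0.1, -2.4, -2.6]
gripper_width: 20.2
gripper_force: 4.0
```

```bash
python3 -c "
from st import *
rep();knob()"
```

```text
t 5.62 p [ 620.48 -140.65  116.72] psi 85.34 phi -3.54 r 39.75 Fx,Fy,Fz -2.41 0.12 -2.6 w 20.24 4.0 j6 -9.0
knob blob [387 283   7  16  66] [389.8 290.5] at z125 [ 623.5 -148.1  125. ]
```

>>> arm_command(
  rows=[
    {"delta_pos":[2.09,-0.05,0],"roll":-0.6,"jaw":0},
    {"delta_pos":[4.18,-0.22,0],"roll":-1.2,"jaw":0},
    {"delta_pos":[6.26,-0.49,0],"roll":-1.8,"jaw":0},
    {"delta_pos":[8.32,-0.87,0],"roll":-2.4,"jaw":0},
    {"delta_pos":[10.35,-1.36,0],"roll":-3,"jaw":0},
    {"delta_pos":[12.36,-1.96,0],"roll":-3.6,"jaw":0},
    {"delta_pos":[14.33,-2.66,0],"roll":-4.2,"jaw":0},
    {"delta_pos":[16.27,-3.46,0],"roll":-4.8,"jaw":0},
    {"delta_pos":[16.27,-3.46,0],"roll":-4.8,"jaw":0},
  ],
)

```text
time_s: 6.42
ee_pos: [618.5, -123.8, 116.8]
ee_rot: [180.0, 0.0, 109.3]
force: [0.5, -0.7, -3.2]
gripper_width: 20.0
gripper_force: 4.0
```

```bash
python3 -c "
from st import *
rep()"
```

```text
t 6.42 p [ 618.47 -123.85  116.79] psi 109.31 phi 20.86 r 40.31 Fx,Fy,Fz -0.87 0.22 -3.24 w 20.04 4.0 j6 -32.0
```

>>> arm_command(
  rows=[
    {"delta_pos":[2.09,-0.05,0],"roll":-0.6,"jaw":0},
    {"delta_pos":[4.18,-0.22,0],"roll":-1.2,"jaw":0},
    {"delta_pos":[6.26,-0.49,0],"roll":-1.8,"jaw":0},
    {"delta_pos":[8.32,-0.87,0],"roll":-2.4,"jaw":0},
    {"delta_pos":[10.35,-1.36,0],"roll":-3,"jaw":0},
    {"delta_pos":[12.36,-1.96,0],"roll":-3.6,"jaw":0},
    {"delta_pos":[14.33,-2.66,0],"roll":-4.2,"jaw":0},
    {"delta_pos":[16.27,-3.46,0],"roll":-4.8,"jaw":0},
    {"delta_pos":[16.27,-3.46,0],"roll":-4.8,"jaw":0},
  ],
)

```text
time_s: 7.17
ee_pos: [609.8, -109.5, 116.8]
ee_rot: [180.0, 0.0, 133.3]
force: [1.5, -0.4, -3.5]
gripper_width: 19.7
gripper_force: 4.0
```

```bash
python3 -c "
from st import *
rep();knob()"
```

```text
t 7.17 p [ 609.75 -109.46  116.81] psi 133.26 phi 44.79 r 40.79 Fx,Fy,Fz -1.29 0.84 -3.49 w 19.68 4.0 j6 -55.0
```

>>> arm_command(
  rows=[
    {"delta_pos":[2.09,-0.05,0],"roll":-0.6,"jaw":0},
    {"delta_pos":[4.18,-0.22,0],"roll":-1.2,"jaw":0},
    {"delta_pos":[6.26,-0.49,0],"roll":-1.8,"jaw":0},
    {"delta_pos":[8.32,-0.87,0],"roll":-2.4,"jaw":0},
    {"delta_pos":[10.35,-1.36,0],"roll":-3,"jaw":0},
    {"delta_pos":[12.36,-1.96,0],"roll":-3.6,"jaw":0},
    {"delta_pos":[14.33,-2.66,0],"roll":-4.2,"jaw":0},
    {"delta_pos":[16.27,-3.46,0],"roll":-4.8,"jaw":0},
    {"delta_pos":[16.27,-3.46,0],"roll":-4.8,"jaw":0},
  ],
)

```text
time_s: 7.97
ee_pos: [595.8, -99.9, 116.8]
ee_rot: [180.0, -0.0, 157.3]
force: [1.5, -0.1, -4.1]
gripper_width: 19.8
gripper_force: 4.0
```

```bash
python3 -c "
from st import *
rep();knob()"
```

```text
t 7.97 p [595.82 -99.95 116.83] psi 157.26 phi 68.56 r 41.1 Fx,Fy,Fz -1.42 0.46 -4.1 w 19.85 4.0 j6 -78.0
```

>>> arm_command(
  rows=[
    {"delta_pos":[2.09,-0.05,0],"roll":-0.6,"jaw":0},
    {"delta_pos":[4.18,-0.22,0],"roll":-1.2,"jaw":0},
    {"delta_pos":[6.26,-0.49,0],"roll":-1.8,"jaw":0},
    {"delta_pos":[8.32,-0.87,0],"roll":-2.4,"jaw":0},
    {"delta_pos":[10.35,-1.36,0],"roll":-3,"jaw":0},
    {"delta_pos":[12.36,-1.96,0],"roll":-3.6,"jaw":0},
    {"delta_pos":[14.33,-2.66,0],"roll":-4.2,"jaw":0},
    {"delta_pos":[16.27,-3.46,0],"roll":-4.8,"jaw":0},
    {"delta_pos":[16.27,-3.46,0],"roll":-4.8,"jaw":0},
  ],
)

```text
time_s: 8.77
ee_pos: [579.3, -97.0, 116.8]
ee_rot: [180.0, -0.0, -178.7]
force: [0.7, 0.6, -3.6]
gripper_width: 19.9
gripper_force: 4.0
```

```bash
python3 -c "
from st import *
rep();knob('pics/b.png')"
```

```text
t 8.77 p [579.31 -97.02 116.82] psi -178.75 phi 92.08 r 41.21 Fx,Fy,Fz -0.73 0.63 -3.58 w 19.91 4.0 j6 -102.0
```

View pics/b.png

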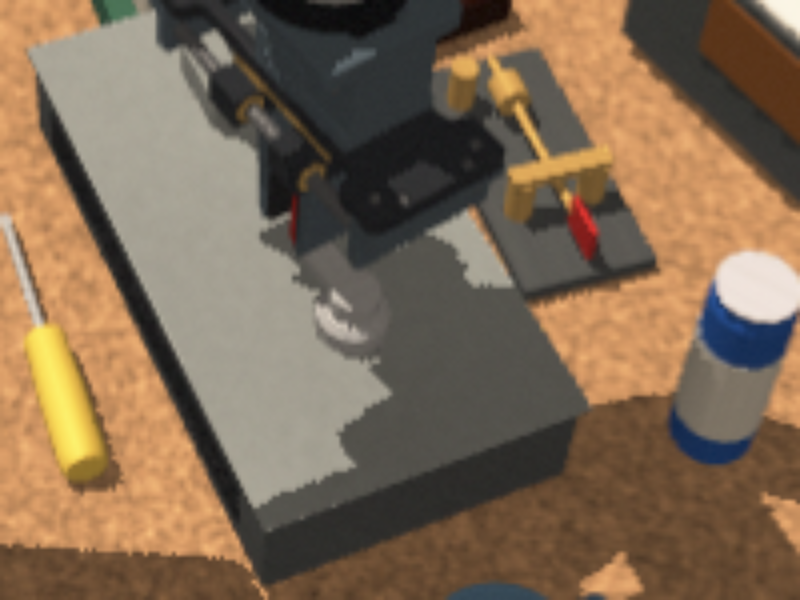

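The handle is still held (red sliver at about (295,215)), the crank now points to +y, and the gripper is clear of the lever.

>>> arm_command(
  rows=[
    {"delta_pos":[2.09,-0.05,0],"roll":-0.6,"jaw":0},
    {"delta_pos":[4.18,-0.22,0],"roll":-1.2,"jaw":0},
    {"delta_pos":[6.26,-0.49,0],"roll":-1.8,"jaw":0},
    {"delta_pos":[8.32,-0.87,0],"roll":-2.4,"jaw":0},
    {"delta_pos":[10.35,-1.36,0],"roll":-3,"jaw":0},
    {"delta_pos":[12.36,-1.96,0],"roll":-3.6,"jaw":0},
    {"delta_pos":[14.33,-2.66,0],"roll":-4.2,"jaw":0},
    {"delta_pos":[16.27,-3.46,0],"roll":-4.8,"jaw":0},
    {"delta_pos":[16.27,-3.46,0],"roll":-4.8,"jaw":0},
  ],
)

```text
time_s: 9.57
ee_pos: [563.2, -101.1, 116.8]
ee_rot: [180.0, -0.0, -154.7]
force: [1.4, 0.2, -5.2]
gripper_width: 19.6
gripper_force: 4.0
```

```bash
python3 -c "
from st import *
rep()"
```

```text
t 9.57 p [ 563.21 -101.09  116.77] psi -154.75 phi 115.36 r 41.07 Fx,Fy,Fz -1.32 -0.44 -5.2 w 19.63 4.0 j6 -127.0
```

>>> arm_command(
  rows=[
    {"delta_pos":[0,0,0],"roll":0,"jaw":45},
    {"delta_pos":[0,0,0],"roll":1.4,"jaw":45},
    {"delta_pos":[0,0,0],"roll":2.8,"jaw":45},
    {"delta_pos":[0,0,0],"roll":4.2,"jaw":45},
    {"delta_pos":[0,0,0],"roll":5.6,"jaw":45},
    {"delta_pos":[0,0,0],"roll":7,"jaw":45},
    {"delta_pos":[0,0,0],"roll":8.4,"jaw":45},
    {"delta_pos":[0,0,0],"roll":9.8,"jaw":45},
    {"delta_pos":[0,0,0],"roll":11.2,"jaw":45},
    {"delta_pos":[0,0,0],"roll":12.6,"jaw":45},
    {"delta_pos":[0,0,0],"roll":14,"jaw":45},
    {"delta_pos":[0,0,0],"roll":15.4,"jaw":45},
    {"delta_pos":[0,0,0],"roll":16.8,"jaw":45},
    {"delta_pos":[0,0,0],"roll":18.2,"jaw":45},
    {"delta_pos":[0,0,0],"roll":19.6,"jaw":45},
    {"delta_pos":[0,0,0],"roll":21,"jaw":45},
    {"delta_pos":[0,0,0],"roll":22.4,"jaw":45},
    {"delta_pos":[0,0,0],"roll":23.8,"jaw":45},
    {"delta_pos":[0,0,0],"roll":25.2,"jaw":45},
    {"delta_pos":[0,0,0],"roll":26.6,"jaw":45},
  ],
)

```text
time_s: 11.23
ee_pos: [563.5, -101.0, 117.7]
ee_rot: [180.0, -0.0, 71.9]
force: [-0.4, 0.2, 0.1]
gripper_width: 41.4
gripper_force: 0.0
```

>>> arm_command(
  rows=[
    {"delta_pos":[0,0,0],"roll":1.4,"jaw":45},
    {"delta_pos":[0,0,0],"roll":2.8,"jaw":45},
    {"delta_pos":[0,0,0],"roll":4.2,"jaw":45},
    {"delta_pos":[0,0,0],"roll":5.6,"jaw":45},
    {"delta_pos":[0,0,0],"roll":7,"jaw":45},
    {"delta_pos":[0,0,0],"roll":8.4,"jaw":0},
    {"delta_pos":[0,0,0],"roll":9.4,"jaw":0},
    {"delta_pos":[0,0,0],"roll":9.4,"jaw":0},
    {"delta_pos":[0,0,0],"roll":9.4,"jaw":0},
  ],
)

```text
time_s: 11.98
ee_pos: [563.3, -100.8, 117.5]
ee_rot: [-180.0, -0.0, 25.4]
force: [-0.3, 0.5, 1.8]
gripper_width: 19.7
gripper_force: 4.0
```

```bash
python3 -c "
from st import *
rep();knob()"
```

```text
t 11.98 p [ 563.32 -100.76  117.53] psi 25.41 phi 115.02 r 41.32 Fx,Fy,Fz -0.06 -0.55 1.8 w 19.68 4.0 j6 53.0
knob blob [347 279   6  17  85] [349.4 286.9] at z125 [561.1 -99.1 125. ]
```

>>> arm_command(
  rows=[
    {"delta_pos":[-2.09,0.05,0],"roll":-0.6,"jaw":0},
    {"delta_pos":[-4.18,0.22,0],"roll":-1.2,"jaw":0},
    {"delta_pos":[-6.26,0.49,0],"roll":-1.8,"jaw":0},
    {"delta_pos":[-8.32,0.87,0],"roll":-2.4,"jaw":0},
    {"delta_pos":[-10.35,1.36,0],"roll":-3,"jaw":0},
    {"delta_pos":[-12.36,1.96,0],"roll":-3.6,"jaw":0},
    {"delta_pos":[-14.33,2.66,0],"roll":-4.2,"jaw":0},
    {"delta_pos":[-16.27,3.46,0],"roll":-4.8,"jaw":0},
    {"delta_pos":[-16.27,3.46,0],"roll":-4.8,"jaw":0},
  ],
)

```text
time_s: 12.78
ee_pos: [550.4, -110.9, 117.5]
ee_rot: [180.0, -0.1, 49.4]
force: [-0.3, 2.3, 2.1]
gripper_width: 20.0
gripper_force: 4.0
```

```bash
python3 -c "
from st import *
rep();knob()"
```

```text
t 12.78 p [ 550.39 -110.86  117.45] psi 49.44 phi 138.04 r 40.9 Fx,Fy,Fz 1.54 -1.73 2.08 w 20.03 4.0 j6 28.0
knob blob [344 284  10  19 165] [348.5 292.8] at z125 [ 551.8 -110.1  125. ]
```

>>> arm_command(
  rows=[
    {"delta_pos":[-2.09,0.05,0],"roll":-0.6,"jaw":0},
    {"delta_pos":[-4.18,0.22,0],"roll":-1.2,"jaw":0},
    {"delta_pos":[-6.26,0.49,0],"roll":-1.8,"jaw":0},
    {"delta_pos":[-8.32,0.87,0],"roll":-2.4,"jaw":0},
    {"delta_pos":[-10.35,1.36,0],"roll":-3,"jaw":0},
    {"delta_pos":[-12.36,1.96,0],"roll":-3.6,"jaw":0},
    {"delta_pos":[-14.33,2.66,0],"roll":-4.2,"jaw":0},
    {"delta_pos":[-16.27,3.46,0],"roll":-4.8,"jaw":0},
    {"delta_pos":[-16.27,3.46,0],"roll":-4.8,"jaw":0},
  ],
)

```text
time_s: 13.58
ee_pos: [542.3, -125.7, 117.4]
ee_rot: [180.0, -0.0, 73.4]
force: [0.1, 2.0, 2.1]
gripper_width: 19.8
gripper_force: 4.0
```

```bash
python3 -c "
from st import *
rep();knob()"
```

```text
t 13.58 p [ 542.35 -125.67  117.35] psi 73.35 phi 161.95 r 40.44 Fx,Fy,Fz 1.97 -0.51 2.13 w 19.79 4.0 j6 2.0
knob blob [347 291   8  19 113] [350.9 300.3] at z125 [ 545.5 -127.4  125. ]
```

>>> arm_command(
  rows=[
    {"delta_pos":[-2.09,0.05,0],"roll":-0.6,"jaw":0},
    {"delta_pos":[-4.18,0.22,0],"roll":-1.2,"jaw":0},
    {"delta_pos":[-6.26,0.49,0],"roll":-1.8,"jaw":0},
    {"delta_pos":[-8.32,0.87,0],"roll":-2.4,"jaw":0},
    {"delta_pos":[-10.35,1.36,0],"roll":-3,"jaw":0},
    {"delta_pos":[-12.36,1.96,0],"roll":-3.6,"jaw":0},
    {"delta_pos":[-14.33,2.66,0],"roll":-4.2,"jaw":0},
    {"delta_pos":[-16.27,3.46,0],"roll":-4.8,"jaw":0},
    {"delta_pos":[-16.27,3.46,0],"roll":-4.8,"jaw":0},
  ],
)

```text
time_s: 14.38
ee_pos: [541.1, -142.3, 117.3]
ee_rot: [180.0, 0.0, 97.3]
force: [-1.2, 1.4, 2.8]
gripper_width: 19.9
gripper_force: 4.0
```

```bash
python3 -c "
from st import *
rep();knob()"
```

```text
t 14.38 p [ 541.06 -142.32  117.25] psi 97.31 phi -174.08 r 39.95 Fx,Fy,Fz 1.49 -1.0 2.79 w 19.9 4.0 j6 -23.0
```

>>> arm_command(
  rows=[
    {"delta_pos":[-2.09,0.05,0],"roll":-0.6,"jaw":0},
    {"delta_pos":[-4.18,0.22,0],"roll":-1.2,"jaw":0},
    {"delta_pos":[-6.26,0.49,0],"roll":-1.8,"jaw":0},
    {"delta_pos":[-8.32,0.87,0],"roll":-2.4,"jaw":0},
    {"delta_pos":[-10.35,1.36,0],"roll":-3,"jaw":0},
    {"delta_pos":[-12.36,1.96,0],"roll":-3.6,"jaw":0},
    {"delta_pos":[-14.33,2.66,0],"roll":-4.2,"jaw":0},
    {"delta_pos":[-16.27,3.46,0],"roll":-4.8,"jaw":0},
    {"delta_pos":[-16.27,3.46,0],"roll":-4.8,"jaw":0},
  ],
)

```text
time_s: 15.18
ee_pos: [546.6, -157.9, 117.2]
ee_rot: [180.0, 0.0, 121.3]
force: [0.6, 1.7, 4.3]
gripper_width: 19.8
gripper_force: 4.0
```

```bash
python3 -c "
from st import *
rep();knob()"
```

```text
t 15.18 p [ 546.63 -157.93  117.22] psi 121.29 phi -150.0 r 39.46 Fx,Fy,Fz 1.14 1.38 4.3 w 19.82 4.0 j6 -49.0
```

>>> arm_command(
  rows=[
    {"delta_pos":[-2.09,0.05,0],"roll":-0.6,"jaw":0},
    {"delta_pos":[-4.18,0.22,0],"roll":-1.2,"jaw":0},
    {"delta_pos":[-6.26,0.49,0],"roll":-1.8,"jaw":0},
    {"delta_pos":[-8.32,0.87,0],"roll":-2.4,"jaw":0},
    {"delta_pos":[-10.35,1.36,0],"roll":-3,"jaw":0},
    {"delta_pos":[-12.36,1.96,0],"roll":-3.6,"jaw":0},
    {"delta_pos":[-14.33,2.66,0],"roll":-4.2,"jaw":0},
    {"delta_pos":[-16.27,3.46,0],"roll":-4.8,"jaw":0},
    {"delta_pos":[-16.27,3.46,0],"roll":-4.8,"jaw":0},
  ],
)

```text
time_s: 15.98
ee_pos: [557.8, -169.9, 117.1]
ee_rot: [180.0, -0.0, 145.3]
force: [-0.4, 1.6, 4.2]
gripper_width: 19.3
gripper_force: 4.0
```

```bash
python3 -c "
from st import *
rep();knob()"
```

```text
t 15.98 p [ 557.8  -169.89  117.11] psi 145.28 phi -125.97 r 39.15 Fx,Fy,Fz 1.22 1.09 4.24 w 19.34 4.0 j6 -73.0
```

>>> arm_command(
  rows=[
    {"delta_pos":[-2.09,0.05,0],"roll":-0.6,"jaw":0},
    {"delta_pos":[-4.18,0.22,0],"roll":-1.2,"jaw":0},
    {"delta_pos":[-6.26,0.49,0],"roll":-1.8,"jaw":0},
    {"delta_pos":[-8.32,0.87,0],"roll":-2.4,"jaw":0},
    {"delta_pos":[-10.35,1.36,0],"roll":-3,"jaw":0},
    {"delta_pos":[-12.36,1.96,0],"roll":-3.6,"jaw":0},
    {"delta_pos":[-14.33,2.66,0],"roll":-4.2,"jaw":0},
    {"delta_pos":[-16.27,3.46,0],"roll":-4.8,"jaw":0},
    {"delta_pos":[-16.27,3.46,0],"roll":-4.8,"jaw":0},
  ],
)

```text
time_s: 16.78
ee_pos: [572.9, -176.4, 117.0]
ee_rot: [-180.0, -0.0, 169.3]
force: [-0.1, 1.5, 5.0]
gripper_width: 19.9
gripper_force: 4.0
```

```bash
python3 -c "
from st import *
rep();knob()"
```

```text
t 16.78 p [ 572.9  -176.38  117.05] psi 169.28 phi -101.69 r 38.98 Fx,Fy,Fz 0.36 1.5 5.02 w 19.87 4.0 j6 -97.0
```

>>> arm_command(
  rows=[
    {"delta_pos":[-2.09,0.05,0],"roll":-0.6,"jaw":0},
    {"delta_pos":[-4.18,0.22,0],"roll":-1.2,"jaw":0},
    {"delta_pos":[-6.26,0.49,0],"roll":-1.8,"jaw":0},
    {"delta_pos":[-8.32,0.87,0],"roll":-2.4,"jaw":0},
    {"delta_pos":[-10.35,1.36,0],"roll":-3,"jaw":0},
    {"delta_pos":[-12.36,1.96,0],"roll":-3.6,"jaw":0},
    {"delta_pos":[-14.33,2.66,0],"roll":-4.2,"jaw":0},
    {"delta_pos":[-16.27,3.46,0],"roll":-4.8,"jaw":0},
    {"delta_pos":[-16.27,3.46,0],"roll":-4.8,"jaw":0},
  ],
)

```text
time_s: 17.58
ee_pos: [589.4, -176.2, 117.1]
ee_rot: [-180.0, -0.0, -166.7]
force: [-1.8, 0.0, 5.9]
gripper_width: 20.0
gripper_force: 4.0
```

```bash
python3 -c "
from st import *
rep();knob('pics/c.png')"
```

```text
t 17.58 p [ 589.41 -176.22  117.06] psi -166.71 phi -77.25 r 38.98 Fx,Fy,Fz 1.75 0.45 5.93 w 20.04 4.0 j6 -121.0
knob blob [379 301   7  18  91] [381.6 309.4] at z125 [ 583.3 -175.7  125. ]
```

View pics/c.png

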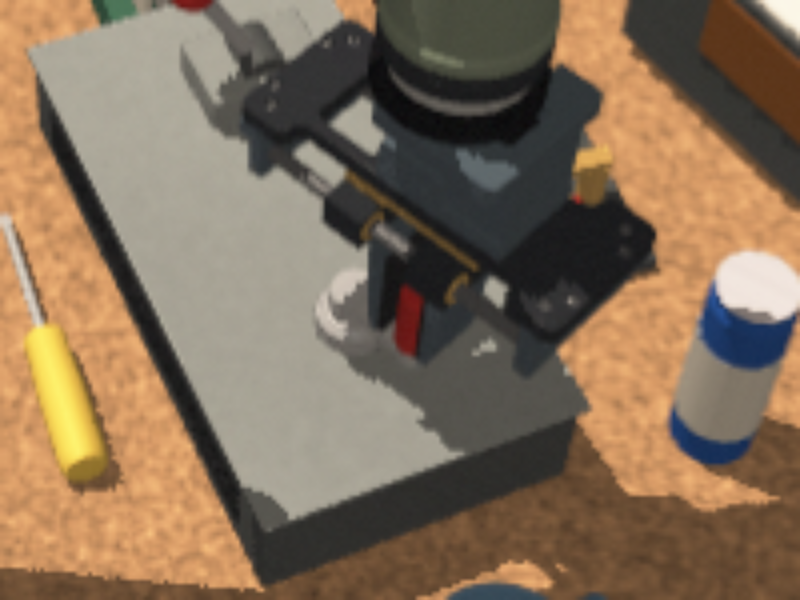

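Handle still held at about (408,315), just past one full turn; no stop yet. I turn the wrist back and regrasp.

>>> arm_command(
  rows=[
    {"delta_pos":[0,0,0],"roll":0,"jaw":45},
    {"delta_pos":[0,0,0],"roll":1.4,"jaw":45},
    {"delta_pos":[0,0,0],"roll":2.8,"jaw":45},
    {"delta_pos":[0,0,0],"roll":4.2,"jaw":45},
    {"delta_pos":[0,0,0],"roll":5.6,"jaw":45},
    {"delta_pos":[0,0,0],"roll":7,"jaw":45},
    {"delta_pos":[0,0,0],"roll":8.4,"jaw":45},
    {"delta_pos":[0,0,0],"roll":9.8,"jaw":45},
    {"delta_pos":[0,0,0],"roll":11.2,"jaw":45},
    {"delta_pos":[0,0,0],"roll":12.6,"jaw":45},
    {"delta_pos":[0,0,0],"roll":14,"jaw":45},
    {"delta_pos":[0,0,0],"roll":15.4,"jaw":45},
    {"delta_pos":[0,0,0],"roll":16.8,"jaw":45},
    {"delta_pos":[0,0,0],"roll":18.2,"jaw":45},
    {"delta_pos":[0,0,0],"roll":19.6,"jaw":45},
    {"delta_pos":[0,0,0],"roll":21,"jaw":45},
    {"delta_pos":[0,0,0],"roll":22.4,"jaw":45},
    {"delta_pos":[0,0,0],"roll":23.8,"jaw":45},
    {"delta_pos":[0,0,0],"roll":25.2,"jaw":45},
    {"delta_pos":[0,0,0],"roll":26.6,"jaw":45},
  ],
)

```text
time_s: 19.3
ee_pos: [589.2, -176.2, 116.0]
ee_rot: [-180.0, 0.0, 59.9]
force: [-0.3, 0.4, 0.7]
gripper_width: 41.4
gripper_force: 0.0
```

>>> arm_command(
  rows=[
    {"delta_pos":[0,0,0],"roll":1.4,"jaw":45},
    {"delta_pos":[0,0,0],"roll":2.8,"jaw":45},
    {"delta_pos":[0,0,0],"roll":4.2,"jaw":45},
    {"delta_pos":[0,0,0],"roll":5.6,"jaw":45},
    {"delta_pos":[0,0,0],"roll":7,"jaw":45},
    {"delta_pos":[0,0,0],"roll":8.4,"jaw":0},
    {"delta_pos":[0,0,0],"roll":9.4,"jaw":0},
    {"delta_pos":[0,0,0],"roll":9.4,"jaw":0},
    {"delta_pos":[0,0,0],"roll":9.4,"jaw":0},
  ],
)

```text
time_s: 20.05
ee_pos: [589.2, -175.9, 116.2]
ee_rot: [-180.0, 0.1, 13.4]
force: [0.0, 1.0, 0.3]
gripper_width: 19.8
gripper_force: 4.0
```

```bash
python3 -c "
from st import *
rep()"
```

```text
t 20.05 p [ 589.19 -175.88  116.17] psi 13.42 phi -77.45 r 38.6 Fx,Fy,Fz 0.25 -0.98 0.3 w 19.8 4.0 j6 59.0
```

Now tool x is the anticlockwise tangent again.

>>> arm_command(
  rows=[
    {"delta_pos":[2.09,-0.05,0],"roll":-0.6,"jaw":0},
    {"delta_pos":[4.18,-0.22,0],"roll":-1.2,"jaw":0},
    {"delta_pos":[6.26,-0.49,0],"roll":-1.8,"jaw":0},
    {"delta_pos":[8.32,-0.87,0],"roll":-2.4,"jaw":0},
    {"delta_pos":[10.35,-1.36,0],"roll":-3,"jaw":0},
    {"delta_pos":[12.36,-1.96,0],"roll":-3.6,"jaw":0},
    {"delta_pos":[14.33,-2.66,0],"roll":-4.2,"jaw":0},
    {"delta_pos":[16.27,-3.46,0],"roll":-4.8,"jaw":0},
    {"delta_pos":[16.27,-3.46,0],"roll":-4.8,"jaw":0},
  ],
)

```text
time_s: 20.8
ee_pos: [604.1, -169.2, 116.3]
ee_rot: [-180.0, 0.1, 37.5]
force: [-1.5, -0.8, -0.1]
gripper_width: 19.9
gripper_force: 4.0
```

```bash
python3 -c "
from st import *
rep();knob()"
```

```text
t 20.8 p [ 604.14 -169.2   116.27] psi 37.5 phi -53.01 r 38.8 Fx,Fy,Fz -1.68 -0.29 -0.11 w 19.86 4.0 j6 36.0
knob blob [383 295  11  18 165] [388.1 303.4] at z125 [ 602.1 -171.   125. ]
```

>>> arm_command(
  rows=[
    {"delta_pos":[2.09,-0.05,0],"roll":-0.6,"jaw":0},
    {"delta_pos":[4.18,-0.22,0],"roll":-1.2,"jaw":0},
    {"delta_pos":[6.26,-0.49,0],"roll":-1.8,"jaw":0},
    {"delta_pos":[8.32,-0.87,0],"roll":-2.4,"jaw":0},
    {"delta_pos":[10.35,-1.36,0],"roll":-3,"jaw":0},
    {"delta_pos":[12.36,-1.96,0],"roll":-3.6,"jaw":0},
    {"delta_pos":[14.33,-2.66,0],"roll":-4.2,"jaw":0},
    {"delta_pos":[16.27,-3.46,0],"roll":-4.8,"jaw":0},
    {"delta_pos":[16.27,-3.46,0],"roll":-4.8,"jaw":0},
  ],
)

```text
time_s: 21.6
ee_pos: [615.4, -156.5, 116.5]
ee_rot: [-180.0, 0.0, 61.4]
force: [-0.8, -1.2, -2.1]
gripper_width: 20.2
gripper_force: 4.0
```

```bash
python3 -c "
from st import *
rep();knob()"
```

```text
t 21.6 p [ 615.42 -156.53  116.46] psi 61.39 phi -27.9 r 39.17 Fx,Fy,Fz -1.46 -0.08 -2.12 w 20.19 4.0 j6 13.0
knob blob [386 288  10  18 144] [390.5 296.4] at z125 [ 616.1 -160.2  125. ]
```

>>> arm_command(
  rows=[
    {"delta_pos":[2.09,-0.05,0],"roll":-0.6,"jaw":0},
    {"delta_pos":[4.18,-0.22,0],"roll":-1.2,"jaw":0},
    {"delta_pos":[6.26,-0.49,0],"roll":-1.8,"jaw":0},
    {"delta_pos":[8.32,-0.87,0],"roll":-2.4,"jaw":0},
    {"delta_pos":[10.35,-1.36,0],"roll":-3,"jaw":0},
    {"delta_pos":[12.36,-1.96,0],"roll":-3.6,"jaw":0},
    {"delta_pos":[14.33,-2.66,0],"roll":-4.2,"jaw":0},
    {"delta_pos":[16.27,-3.46,0],"roll":-4.8,"jaw":0},
    {"delta_pos":[16.27,-3.46,0],"roll":-4.8,"jaw":0},
  ],
)

```text
time_s: 22.4
ee_pos: [620.4, -140.4, 116.6]
ee_rot: [180.0, 0.0, 85.3]
force: [1.7, -2.7, -3.4]
gripper_width: 19.7
gripper_force: 4.0
```

```bash
python3 -c "
from st import *
rep();knob()"
```

```text
t 22.4 p [ 620.44 -140.44  116.6 ] psi 85.33 phi -3.23 r 39.7 Fx,Fy,Fz -2.59 1.88 -3.44 w 19.74 4.0 j6 -9.0
knob blob [387 283   7  16  72] [389.9 290.4] at z125 [ 623.7 -148.   125. ]
```

>>> arm_command(
  rows=[
    {"delta_pos":[2.09,-0.05,0],"roll":-0.6,"jaw":0},
    {"delta_pos":[4.18,-0.22,0],"roll":-1.2,"jaw":0},
    {"delta_pos":[6.26,-0.49,0],"roll":-1.8,"jaw":0},
    {"delta_pos":[8.32,-0.87,0],"roll":-2.4,"jaw":0},
    {"delta_pos":[8.32,-0.87,0],"roll":-2.4,"jaw":0},
  ],
)

```text
time_s: 22.87
ee_pos: [620.3, -133.0, 116.9]
ee_rot: [180.0, 0.1, 97.3]
force: [1.4, -5.2, -3.7]
gripper_width: 19.9
gripper_force: 4.0
```

```bash
python3 -c "
from st import *
rep();knob()"
```

```text
t 22.87 p [ 620.3  -133.04  116.9 ] psi 97.33 phi 7.44 r 39.83 Fx,Fy,Fz -5.34 0.73 -3.71 w 19.86 4.0 j6 -20.0
knob blob [386 282   6  15  44] [388.7 288.7] at z125 [ 624.2 -143.4  125. ]
```

Fx reached 5.3 N against a drag of about 2 N, so this is the stop, with the light grip limiting the force. I back off and regrasp along the tangent to feel it precisely.

>>> arm_command(
  rows=[
    {"delta_pos":[0,0,0],"roll":0,"jaw":45},
    {"delta_pos":[0,0,0],"roll":0,"jaw":45},
    {"delta_pos":[-2,0,0],"roll":1.4,"jaw":45},
    {"delta_pos":[-3.5,0,0],"roll":2.8,"jaw":45},
    {"delta_pos":[-3.5,0,0],"roll":4.2,"jaw":45},
    {"delta_pos":[-3.5,0,0],"roll":5.6,"jaw":45},
    {"delta_pos":[-3.5,0,0],"roll":7,"jaw":45},
    {"delta_pos":[-3.5,0,0],"roll":8.4,"jaw":45},
    {"delta_pos":[-3.5,0,0],"roll":9.8,"jaw":45},
    {"delta_pos":[-3.5,0,0],"roll":11.2,"jaw":45},
    {"delta_pos":[-3.5,0,0],"roll":12.6,"jaw":45},
    {"delta_pos":[-3.5,0,0],"roll":14,"jaw":45},
    {"delta_pos":[-3.5,0,0],"roll":15.4,"jaw":45},
    {"delta_pos":[-3.5,0,0],"roll":16.8,"jaw":45},
    {"delta_pos":[-3.5,0,0],"roll":18,"jaw":45},
    {"delta_pos":[-3.5,0,0],"roll":18,"jaw":45},
  ],
)

```text
time_s: 24.25
ee_pos: [620.6, -134.8, 117.3]
ee_rot: [-179.9, -0.0, 7.2]
force: [-1.0, -0.1, -0.7]
gripper_width: 41.0
gripper_force: 0.0
```

```bash
python3 -c "
from st import *
rep();knob()"
```

```text
t 24.25 p [ 620.58 -134.76  117.26] psi 7.21 phi 4.94 r 39.93 Fx,Fy,Fz -1.06 0.01 -0.72 w 40.97 0.0 j6 69.0
knob blob [381 281   8  17  92] [384.3 289.1] at z125 [ 616.3 -139.6  125. ]
```

>>> arm_command(
  rows=[
    {"delta_pos":[0,0,0],"roll":0,"jaw":0},
    {"delta_pos":[0,0,0],"roll":0,"jaw":0},
    {"delta_pos":[0,0,0],"roll":0,"jaw":0},
    {"delta_pos":[0,0,0],"roll":0,"jaw":0},
    {"delta_pos":[0,0,0],"roll":0,"jaw":0},
    {"delta_pos":[0,0,0],"roll":0,"jaw":0},
  ],
  squeeze=8,
)

```text
time_s: 24.8
ee_pos: [620.9, -136.4, 117.1]
ee_rot: [179.9, -0.0, 7.4]
force: [-0.7, -4.2, 0.7]
gripper_width: 19.6
gripper_force: 8.0
```

```bash
python3 -c "
from st import *
rep();knob()"
```

```text
t 24.8 p [ 620.87 -136.37  117.14] psi 7.39 phi 2.61 r 40.11 Fx,Fy,Fz -1.24 4.08 0.68 w 19.56 8.0 j6 69.0
knob blob [381 280   4  16  50] [382.4 287.4] at z125 [ 615.7 -134.5  125. ]
```

>>> arm_command(
  rows=[
    {"delta_pos":[-0.25,2,0],"roll":0,"jaw":0},
    {"delta_pos":[-0.5,4,0],"roll":0,"jaw":0},
    {"delta_pos":[-0.9,6,0],"roll":0,"jaw":0},
    {"delta_pos":[-0.9,6,0],"roll":0,"jaw":0},
    {"delta_pos":[-0.9,6,0],"roll":0,"jaw":0},
  ],
  squeeze=12,
)

```text
time_s: 25.27
ee_pos: [620.6, -140.8, 117.1]
ee_rot: [-179.9, -0.0, 7.4]
force: [0.4, 1.6, 2.4]
gripper_width: 19.5
gripper_force: 12.0
```

>>> arm_command(
  rows=[
    {"delta_pos":[0.2,-1,0],"roll":0,"jaw":0},
    {"delta_pos":[0.2,-1,0],"roll":0,"jaw":0},
    {"delta_pos":[0.2,-1,0],"roll":0,"jaw":0},
  ],
)

```text
time_s: 25.52
ee_pos: [620.6, -140.4, 117.1]
ee_rot: [180.0, -0.0, 7.4]
force: [0.8, 1.1, 2.2]
gripper_width: 19.4
gripper_force: 12.0
```

>>> arm_command(
  rows=[
    {"delta_pos":[0.2,-1,0],"roll":0,"jaw":0},
    {"delta_pos":[0.2,-1,0],"roll":0,"jaw":0},
    {"delta_pos":[0.2,-1,0],"roll":0,"jaw":0},
  ],
)

```text
time_s: 25.77
ee_pos: [620.7, -139.8, 117.0]
ee_rot: [180.0, -0.0, 7.4]
force: [1.8, -0.7, 1.7]
gripper_width: 19.5
gripper_force: 12.0
```

>>> arm_command(
  rows=[
    {"delta_pos":[0.2,-1,0],"roll":0,"jaw":0},
    {"delta_pos":[0.2,-1,0],"roll":0,"jaw":0},
    {"delta_pos":[0.2,-1,0],"roll":0,"jaw":0},
  ],
)

```text
time_s: 26.02
ee_pos: [620.8, -138.8, 117.1]
ee_rot: [180.0, -0.0, 7.4]
force: [1.0, -2.7, 2.4]
gripper_width: 19.5
gripper_force: 12.0
```

>>> arm_command(
  rows=[
    {"delta_pos":[0.2,-1,0],"roll":0,"jaw":0},
    {"delta_pos":[0.2,-1,0],"roll":0,"jaw":0},
    {"delta_pos":[0.2,-1,0],"roll":0,"jaw":0},
  ],
)

```text
time_s: 26.27
ee_pos: [620.9, -137.5, 117.0]
ee_rot: [180.0, -0.0, 7.4]
force: [2.3, -2.2, 2.2]
gripper_width: 19.5
gripper_force: 12.0
```

```bash
python3 -c "
from st import *
rep()"
```

```text
t 26.27 p [ 620.87 -137.5   117.04] psi 7.37 phi 1.01 r 40.07 Fx,Fy,Fz 1.98 2.46 2.17 w 19.55 12.0 j6 69.0
```

>>> arm_command(
  rows=[
    {"delta_pos":[0,-0.6,0],"roll":0,"jaw":0},
    {"delta_pos":[0,-0.6,0],"roll":0,"jaw":0},
    {"delta_pos":[0,-0.6,0],"roll":0,"jaw":0},
  ],
)

```text
time_s: 26.52
ee_pos: [620.8, -137.0, 117.1]
ee_rot: [180.0, -0.0, 7.4]
force: [2.4, -2.6, 2.5]
gripper_width: 19.1
gripper_force: 12.0
```

>>> arm_command(
  rows=[
    {"delta_pos":[0,-0.6,0],"roll":0,"jaw":0},
    {"delta_pos":[0,-0.6,0],"roll":0,"jaw":0},
    {"delta_pos":[0,-0.6,0],"roll":0,"jaw":0},
  ],
)

```text
time_s: 26.77
ee_pos: [620.8, -136.6, 117.1]
ee_rot: [180.0, -0.0, 7.4]
force: [2.5, -3.3, 2.8]
gripper_width: 19.2
gripper_force: 12.0
```

>>> arm_command(
  rows=[
    {"delta_pos":[0,-0.6,0],"roll":0,"jaw":0},
    {"delta_pos":[0,-0.6,0],"roll":0,"jaw":0},
    {"delta_pos":[0,-0.6,0],"roll":0,"jaw":0},
  ],
)

```text
time_s: 27.02
ee_pos: [620.8, -136.1, 117.1]
ee_rot: [179.9, -0.0, 7.4]
force: [1.7, -4.9, 3.2]
gripper_width: 19.4
gripper_force: 12.0
```

>>> arm_command(
  rows=[
    {"delta_pos":[0,-0.6,0],"roll":0,"jaw":0},
    {"delta_pos":[0,-0.6,0],"roll":0,"jaw":0},
    {"delta_pos":[0,-0.6,0],"roll":0,"jaw":0},
  ],
)

```text
time_s: 27.27
ee_pos: [620.7, -135.8, 117.1]
ee_rot: [179.9, -0.0, 7.4]
force: [2.7, -4.7, 2.4]
gripper_width: 19.6
gripper_force: 12.0
```

```bash
python3 -c "
from st import *
rep()"
```

```text
t 27.27 p [ 620.73 -135.79  117.06] psi 7.38 phi 3.45 r 40.01 Fx,Fy,Fz 2.06 5.03 2.38 w 19.58 12.0 j6 69.0
```

>>> arm_command(
  rows=[
    {"delta_pos":[0.1,-0.7,0],"roll":0,"jaw":0},
    {"delta_pos":[0.1,-1.4,0],"roll":0,"jaw":0},
    {"delta_pos":[0.1,-1.4,0],"roll":0,"jaw":0},
    {"delta_pos":[0.1,-1.4,0],"roll":0,"jaw":0},
  ],
)

```text
time_s: 27.6
ee_pos: [620.7, -135.0, 117.1]
ee_rot: [179.8, -0.0, 7.4]
force: [2.4, -7.0, 1.2]
gripper_width: 19.4
gripper_force: 12.0
```

```bash
python3 - <<'E'
from st import *
rep()
P=np.array([[601.4,-171.7],[615.38,-156.74],[620.48,-140.65],[618.47,-123.85],[609.75,-109.46],[595.82,-99.95],[579.31,-97.02],[563.21,-101.09],[550.39,-110.86],[542.35,-125.67],[541.06,-142.32],[546.63,-157.93],[557.8,-169.89],[572.9,-176.38],[589.41,-176.22],[604.14,-169.2]])
M=np.c_[2*P,np.ones(len(P))]; c=np.linalg.lstsq(M,(P**2).sum(1),rcond=None)[0]
print(c[:2],np.sqrt(c[2]+c[:2]@c[:2]))
a=c[:2]; psi=np.radians(7.38); X=np.array([np.cos(psi),np.sin(psi)]);Y=np.array([np.sin(psi),-np.cos(psi)])
ph0=np.arctan2(-136.75-a[1],np.sqrt(1600-(136.75+a[1])**2)); print('phi0',np.degrees(ph0))
p0=a+40*np.array([np.cos(ph0),np.sin(ph0)])
for k in range(1,37):
    q=ph0-np.radians(10*k); d=a+40*np.array([np.cos(q),np.sin(q)])-p0
    print(k*10,(d@X).round(1),(d@Y).round(1),end=' | ')
E
```

```text
t 27.6 p [ 620.73 -135.04  117.12] psi 7.39 phi 4.53 r 40.05 Fx,Fy,Fz 1.49 7.21 1.19 w 19.42 12.0 j6 69.0
[ 580.69450737 -137.06180767] 40.02578546709948
phi0 0.44663610923491764
10 -1.4 6.8 | 20 -4.0 13.3 | 30 -7.7 19.2 | 40 -12.4 24.4 | 50 -17.9 28.7 | 60 -24.0 32.0 | 70 -30.7 34.1 | 80 -37.6 35.1 | 90 -44.5 34.9 | 100 -51.4 33.4 | 110 -57.8 30.8 | 120 -63.7 27.1 | 130 -68.9 22.5 | 140 -73.2 17.0 | 150 -76.5 10.8 | 160 -78.7 4.2 | 170 -79.7 -2.7 | 180 -79.4 -9.7 | 190 -78.0 -16.5 | 200 -75.4 -22.9 | 210 -71.7 -28.9 | 220 -67.0 -34.1 | 230 -61.5 -38.4 | 240 -55.4 -41.6 | 250 -48.8 -43.8 | 260 -41.8 -44.8 | 270 -34.9 -44.5 | 280 -28.1 -43.1 | 290 -21.6 -40.5 | 300 -15.7 -36.8 | 310 -10.5 -32.1 | 320 -6.2 -26.7 | 330 -2.9 -20.5 | 340 -0.7 -13.9 | 350 0.2 -7.0 | 360 0.0 0.0 |
```

Force climbs at about 3 N/mm beyond y ≈ -136.65, so the stop is reached at phi ≈ 0.6° and pressed with at most 7 N. Now clockwise, half a turn per call.

>>> arm_command(
  rows=[
    {"delta_pos":[0.3,3.7,0],"roll":0,"jaw":0},
    {"delta_pos":[-1.1,10.5,0],"roll":0,"jaw":0},
    {"delta_pos":[-3.7,17.0,0],"roll":0,"jaw":0},
    {"delta_pos":[-7.4,22.9,0],"roll":0,"jaw":0},
    {"delta_pos":[-12.1,28.1,0],"roll":0,"jaw":0},
    {"delta_pos":[-17.6,32.4,0],"roll":0,"jaw":0},
    {"delta_pos":[-23.7,35.7,0],"roll":0,"jaw":0},
    {"delta_pos":[-30.4,37.8,0],"roll":0,"jaw":0},
    {"delta_pos":[-37.3,38.8,0],"roll":0,"jaw":0},
    {"delta_pos":[-44.2,38.6,0],"roll":0,"jaw":0},
    {"delta_pos":[-51.1,37.1,0],"roll":0,"jaw":0},
    {"delta_pos":[-57.5,34.5,0],"roll":0,"jaw":0},
    {"delta_pos":[-63.4,30.8,0],"roll":0,"jaw":0},
    {"delta_pos":[-68.6,26.2,0],"roll":0,"jaw":0},
    {"delta_pos":[-72.9,20.7,0],"roll":0,"jaw":0},
    {"delta_pos":[-76.2,14.5,0],"roll":0,"jaw":0},
    {"delta_pos":[-78.4,7.9,0],"roll":0,"jaw":0},
    {"delta_pos":[-79.4,1.0,0],"roll":0,"jaw":0},
    {"delta_pos":[-79.1,-6.0,0],"roll":0,"jaw":0},
    {"delta_pos":[-79.1,-6.0,0],"roll":0,"jaw":0},
  ],
)

```text
time_s: 29.27
ee_pos: [540.5, -137.0, 116.9]
ee_rot: [180.0, 0.1, 7.4]
force: [1.8, -1.2, 1.6]
gripper_width: 19.9
gripper_force: 12.0
```

```bash
sed -i 's/A=np.array.*/A=np.array([580.7,-137.06])/' st.py; python3 -c "
from st import *
rep();knob()"
```

```text
t 29.27 p [ 540.55 -137.01  116.93] psi 7.45 phi 179.92 r 40.15 Fx,Fy,Fz 1.58 1.47 1.62 w 19.89 12.0 j6 67.0
knob blob [347 301   3  13  28] [348.3 307.4] at z125 [ 532.1 -138.4  125. ]
```

>>> arm_command(
  rows=[
    {"delta_pos":[1.4,-6.8,0],"roll":0,"jaw":0},
    {"delta_pos":[4.0,-13.3,0],"roll":0,"jaw":0},
    {"delta_pos":[7.7,-19.2,0],"roll":0,"jaw":0},
    {"delta_pos":[12.4,-24.4,0],"roll":0,"jaw":0},
    {"delta_pos":[17.9,-28.7,0],"roll":0,"jaw":0},
    {"delta_pos":[24.0,-32.0,0],"roll":0,"jaw":0},
    {"delta_pos":[30.7,-34.1,0],"roll":0,"jaw":0},
    {"delta_pos":[37.6,-35.1,0],"roll":0,"jaw":0},
    {"delta_pos":[44.5,-34.9,0],"roll":0,"jaw":0},
    {"delta_pos":[51.4,-33.4,0],"roll":0,"jaw":0},
    {"delta_pos":[57.8,-30.8,0],"roll":0,"jaw":0},
    {"delta_pos":[63.7,-27.1,0],"roll":0,"jaw":0},
    {"delta_pos":[68.9,-22.5,0],"roll":0,"jaw":0},
    {"delta_pos":[73.2,-17.0,0],"roll":0,"jaw":0},
    {"delta_pos":[76.5,-10.8,0],"roll":0,"jaw":0},
    {"delta_pos":[78.7,-4.2,0],"roll":0,"jaw":0},
    {"delta_pos":[79.7,2.7,0],"roll":0,"jaw":0},
    {"delta_pos":[79.4,9.7,0],"roll":0,"jaw":0},
    {"delta_pos":[79.4,9.7,0],"roll":0,"jaw":0},
  ],
)

```text
time_s: 30.9
ee_pos: [621.1, -139.1, 116.8]
ee_rot: [180.0, 0.0, 7.3]
force: [-0.5, -0.8, 3.2]
gripper_width: 19.1
gripper_force: 12.0
```

```bash
python3 -c "
from st import *
rep();knob()"
```

```text
t 30.9 p [ 621.09 -139.1   116.84] psi 7.3 phi -2.89 r 40.44 Fx,Fy,Fz -0.65 0.76 3.21 w 19.14 12.0 j6 69.0
knob blob [381 281   5  16  52] [383.2 288.3] at z125 [ 615.8 -137.   125. ]
```

>>> arm_command(
  rows=[
    {"delta_pos":[-1.4,6.8,0],"roll":0,"jaw":0},
    {"delta_pos":[-4.0,13.3,0],"roll":0,"jaw":0},
    {"delta_pos":[-7.7,19.2,0],"roll":0,"jaw":0},
    {"delta_pos":[-12.4,24.4,0],"roll":0,"jaw":0},
    {"delta_pos":[-17.9,28.7,0],"roll":0,"jaw":0},
    {"delta_pos":[-24.0,32.0,0],"roll":0,"jaw":0},
    {"delta_pos":[-30.7,34.1,0],"roll":0,"jaw":0},
    {"delta_pos":[-37.6,35.1,0],"roll":0,"jaw":0},
    {"delta_pos":[-44.5,34.9,0],"roll":0,"jaw":0},
    {"delta_pos":[-51.4,33.4,0],"roll":0,"jaw":0},
    {"delta_pos":[-57.8,30.8,0],"roll":0,"jaw":0},
    {"delta_pos":[-63.7,27.1,0],"roll":0,"jaw":0},
    {"delta_pos":[-68.9,22.5,0],"roll":0,"jaw":0},
    {"delta_pos":[-73.2,17.0,0],"roll":0,"jaw":0},
    {"delta_pos":[-76.5,10.8,0],"roll":0,"jaw":0},
    {"delta_pos":[-78.7,4.2,0],"roll":0,"jaw":0},
    {"delta_pos":[-79.7,-2.7,0],"roll":0,"jaw":0},
    {"delta_pos":[-79.4,-9.7,0],"roll":0,"jaw":0},
    {"delta_pos":[-79.4,-9.7,0],"roll":0,"jaw":0},
  ],
)

```text
time_s: 32.53
ee_pos: [540.6, -136.9, 117.0]
ee_rot: [180.0, 0.0, 7.4]
force: [1.4, -0.4, 0.6]
gripper_width: 19.7
gripper_force: 12.0
```

```bash
python3 -c "
from st import *
rep();knob()"
```

```text
t 32.53 p [ 540.63 -136.92  117.01] psi 7.45 phi 179.81 r 40.07 Fx,Fy,Fz 1.32 0.55 0.64 w 19.73 12.0 j6 67.0
knob blob [347 301   3  13  29] [348.3 307.6] at z125 [ 531.9 -138.7  125. ]
```

>>> arm_command(
  rows=[
    {"delta_pos":[1.4,-6.8,0],"roll":0,"jaw":0},
    {"delta_pos":[4.0,-13.3,0],"roll":0,"jaw":0},
    {"delta_pos":[7.7,-19.2,0],"roll":0,"jaw":0},
    {"delta_pos":[12.4,-24.4,0],"roll":0,"jaw":0},
    {"delta_pos":[17.9,-28.7,0],"roll":0,"jaw":0},
    {"delta_pos":[24.0,-32.0,0],"roll":0,"jaw":0},
    {"delta_pos":[30.7,-34.1,0],"roll":0,"jaw":0},
    {"delta_pos":[37.6,-35.1,0],"roll":0,"jaw":0},
    {"delta_pos":[44.5,-34.9,0],"roll":0,"jaw":0},
    {"delta_pos":[51.4,-33.4,0],"roll":0,"jaw":0},
    {"delta_pos":[57.8,-30.8,0],"roll":0,"jaw":0},
    {"delta_pos":[63.7,-27.1,0],"roll":0,"jaw":0},
    {"delta_pos":[68.9,-22.5,0],"roll":0,"jaw":0},
    {"delta_pos":[73.2,-17.0,0],"roll":0,"jaw":0},
    {"delta_pos":[76.5,-10.8,0],"roll":0,"jaw":0},
    {"delta_pos":[76.5,-10.8,0],"roll":0,"jaw":0},
    {"delta_pos":[78.7,-4.2,0],"roll":0,"jaw":0},
    {"delta_pos":[78.7,-4.2,0],"roll":0,"jaw":0},
    {"delta_pos":[78.7,-4.2,0],"roll":0,"jaw":0},
    {"delta_pos":[78.7,-4.2,0],"roll":0,"jaw":0},
  ],
)

```text
time_s: 34.25
ee_pos: [618.9, -124.2, 117.1]
ee_rot: [179.9, -0.1, 7.4]
force: [0.4, 0.0, 2.0]
gripper_width: 19.7
gripper_force: 12.0
```

```bash
python3 -c "
from st import *
rep();knob()"
```

```text
t 34.25 p [ 618.93 -124.2   117.06] psi 7.37 phi 18.59 r 40.33 Fx,Fy,Fz 0.37 0.0 1.98 w 19.7 12.0 j6 70.0
knob blob [376 276   5  16  50] [377.9 283.6] at z125 [ 613.7 -122.1  125. ]
```

>>> arm_command(
  rows=[
    {"delta_pos":[0.6,4,0],"roll":0,"jaw":0},
    {"delta_pos":[0.8,8,0],"roll":0,"jaw":0},
    {"delta_pos":[0.6,10.5,0],"roll":0,"jaw":0},
    {"delta_pos":[0.5,11.7,0],"roll":0,"jaw":0},
    {"delta_pos":[0.5,11.7,0],"roll":0,"jaw":0},
    {"delta_pos":[0.5,11.7,0],"roll":0,"jaw":0},
  ],
)

```text
time_s: 34.8
ee_pos: [620.9, -135.4, 117.1]
ee_rot: [180.0, -0.0, 7.4]
force: [1.4, 2.0, 1.9]
gripper_width: 19.1
gripper_force: 12.0
```

```bash
python3 -c "
from st import *
rep();knob()"
```

```text
t 34.8 p [ 620.89 -135.35  117.07] psi 7.36 phi 2.43 r 40.23 Fx,Fy,Fz 1.6 -1.82 1.85 w 19.06 12.0 j6 69.0
knob blob [380 280   5  16  52] [382. 287.] at z125 [ 615.6 -133.2  125. ]
```

>>> arm_command(
  rows=[
    {"delta_pos":[0,0.7,0],"roll":0,"jaw":0},
    {"delta_pos":[-0.1,1.3,0],"roll":0,"jaw":0},
    {"delta_pos":[-0.1,1.3,0],"roll":0,"jaw":0},
    {"delta_pos":[-0.1,1.3,0],"roll":0,"jaw":0},
  ],
)

```text
time_s: 35.18
ee_pos: [620.9, -136.4, 117.0]
ee_rot: [-180.0, -0.0, 7.4]
force: [1.9, 1.1, 3.4]
gripper_width: 19.5
gripper_force: 12.0
```

```bash
python3 -c "
from st import *
rep();knob()"
```

```text
t 35.18 p [ 620.88 -136.37  117.04] psi 7.37 phi 0.99 r 40.18 Fx,Fy,Fz 1.99 -0.86 3.4 w 19.45 12.0 j6 69.0
knob blob [381 280   4  16  51] [382.4 287.4] at z125 [ 615.7 -134.3  125. ]
```

Back at the stop's angle after two turns (phi 1.0° against 0.6°). I release, rise, and turn the tool to the tuner's axes.

>>> arm_command(
  rows=[
    {"delta_pos":[-0.1,0,0],"roll":0,"jaw":45},
    {"delta_pos":[-0.1,0,0],"roll":0,"jaw":45},
    {"delta_pos":[-0.1,0,0],"roll":0,"jaw":45},
    {"delta_pos":[-0.1,0,-15],"roll":0,"jaw":45},
    {"delta_pos":[-0.1,0,-40],"roll":0,"jaw":45},
    {"delta_pos":[-0.1,0,-75],"roll":0,"jaw":45},
    {"delta_pos":[-0.1,0,-100],"roll":1.2,"jaw":0},
    {"delta_pos":[0,0,-100],"roll":2.4,"jaw":0},
    {"delta_pos":[0,0,-100],"roll":3.4,"jaw":0},
    {"delta_pos":[0,0,-100],"roll":3.4,"jaw":0},
    {"delta_pos":[0,0,-100],"roll":3.4,"jaw":0},
    {"delta_pos":[0,0,-100],"roll":3.4,"jaw":0},
  ],
)

```text
time_s: 36.23
ee_pos: [620.2, -136.5, 216.2]
ee_rot: [180.0, 0.1, -9.5]
force: [-0.5, -0.3, -0.6]
gripper_width: 4.2
gripper_force: 0.0
```

```bash
python3 - <<'E'
from st import *
rep();knob()
s=env.state(); p=s['ee_pos']; psi=np.radians(s['ee_rot'][2])
X=np.array([np.cos(psi),np.sin(psi)]);Y=np.array([np.sin(psi),-np.cos(psi)])
d=np.array([539.3,36.8])-p[:2]; print(d@X,d@Y)
E
```

```text
t 36.23 p [ 620.22 -136.51  216.2 ] psi -9.53 phi 0.8 r 39.52 Fx,Fy,Fz -0.46 0.38 -0.6 w 4.21 0.0 j6 86.0
knob blob [380 278  12  19 167] [385.5 286.7] at z125 [ 621.8 -136.3  125. ]
-108.63018113686651 -157.46648097028398
```

>>> arm_command(
  rows=[
    {"delta_pos":[-15,-21,0],"roll":0,"jaw":0},
    {"delta_pos":[-32,-45,0],"roll":0,"jaw":0},
    {"delta_pos":[-50,-70,0],"roll":0,"jaw":0},
    {"delta_pos":[-68,-97,0],"roll":0,"jaw":0},
    {"delta_pos":[-85,-123,0],"roll":0,"jaw":0},
    {"delta_pos":[-100,-145,0],"roll":0,"jaw":0},
    {"delta_pos":[-108.6,-157.5,0],"roll":0,"jaw":0},
    {"delta_pos":[-108.6,-157.5,0],"roll":0,"jaw":0},
    {"delta_pos":[-108.6,-157.5,0],"roll":0,"jaw":0},
    {"delta_pos":[-108.6,-157.5,20],"roll":0,"jaw":0},
    {"delta_pos":[-108.6,-157.5,40],"roll":0,"jaw":0},
    {"delta_pos":[-108.6,-157.5,61],"roll":0,"jaw":0},
    {"delta_pos":[-108.6,-157.5,61],"roll":0,"jaw":0},
    {"delta_pos":[-108.6,-157.5,61],"roll":0,"jaw":0},
  ],
)

```text
time_s: 37.45
ee_pos: [539.9, 36.0, 155.1]
ee_rot: [180.0, 0.1, -9.7]
force: [-0.3, 1.2, 0.6]
gripper_width: 0.3
gripper_force: 0.0
```

```bash
python3 - <<'E'
from st import *
rep(); f=cam('side'); cv2.imwrite('pics/d.png',cv2.resize(f['img'][150:330,270:510],(800,600)))
E
```

```text
t 37.45 p [539.86  35.99 155.14] psi -9.68 phi 103.28 r 177.8 Fx,Fy,Fz -0.52 -1.12 0.61 w 0.29 0.0 j6 102.0
```

View pics/d.png

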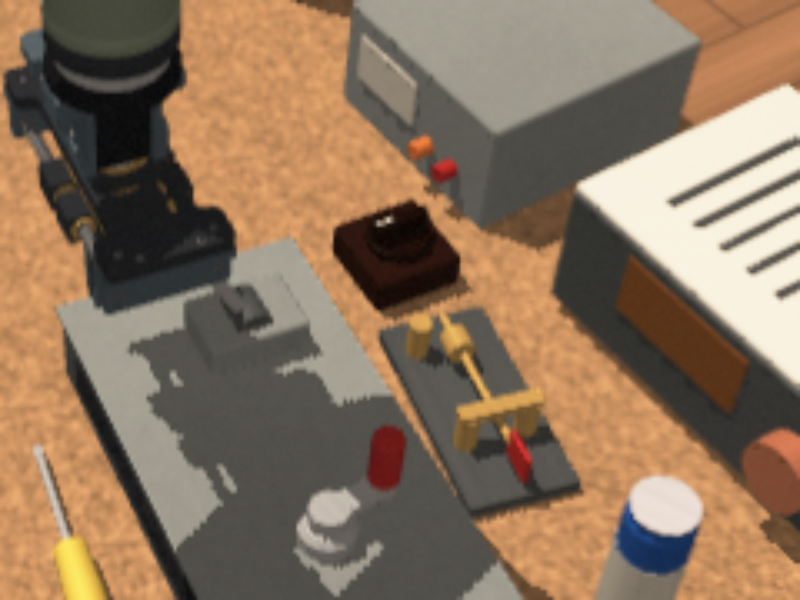

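The handle stands free at about (386,458), pointing to +x. The lever is hidden behind the gripper. I push it over.

>>> arm_command(
  rows=[
    {"delta_pos":[8,0,0],"roll":0,"jaw":0},
    {"delta_pos":[16,0,0],"roll":0,"jaw":0},
    {"delta_pos":[22,0,0],"roll":0,"jaw":0},
    {"delta_pos":[28,0,0],"roll":0,"jaw":0},
    {"delta_pos":[34,0,0],"roll":0,"jaw":0},
    {"delta_pos":[40,0,0],"roll":0,"jaw":0},
    {"delta_pos":[46,0,0],"roll":0,"jaw":0},
    {"delta_pos":[52,0,0],"roll":0,"jaw":0},
    {"delta_pos":[58,0,0],"roll":0,"jaw":0},
    {"delta_pos":[64,0,0],"roll":0,"jaw":0},
    {"delta_pos":[70,0,0],"roll":0,"jaw":0},
    {"delta_pos":[76,0,0],"roll":0,"jaw":0},
    {"delta_pos":[82,0,0],"roll":0,"jaw":0},
    {"delta_pos":[88,0,0],"roll":0,"jaw":0},
    {"delta_pos":[93,0,0],"roll":0,"jaw":0},
    {"delta_pos":[97,0,0],"roll":0,"jaw":0},
    {"delta_pos":[97,0,0],"roll":0,"jaw":0},
  ],
)

```text
time_s: 38.92
ee_pos: [636.1, 20.7, 155.6]
ee_rot: [-180.0, 0.0, -9.6]
force: [-1.4, 0.2, -0.5]
gripper_width: 0.3
gripper_force: 0.2
```

```bash
python3 - <<'E'
from st import *
rep()
for n in('top','side'):
    f=cam(n); l,b=red(f)
    for i,st,c in b:
        if 290<c[0]<380 and 200<c[1]<270: print(n,st,c,onz(f,[c],167)[0])
E
```

```text
t 38.92 p [636.08  20.65 155.62] psi -9.64 phi 70.65 r 167.15 Fx,Fy,Fz -1.39 0.04 -0.51 w 0.27 0.2 j6 100.0
```

Force is only the lever's own drag (1.4 N); I push gently on to its end.

>>> arm_command(
  rows=[
    {"delta_pos":[2,0,0],"roll":0,"jaw":0},
    {"delta_pos":[4,0,0],"roll":0,"jaw":0},
    {"delta_pos":[4,0,0],"roll":0,"jaw":0},
    {"delta_pos":[4,0,0],"roll":0,"jaw":0},
  ],
)

```text
time_s: 39.35
ee_pos: [636.7, 20.5, 155.9]
ee_rot: [180.0, 0.4, -9.6]
force: [-7.0, 0.3, 2.1]
gripper_width: 0.5
gripper_force: 3.6
```

>>> arm_command(
  rows=[
    {"delta_pos":[2,0,0],"roll":0,"jaw":0},
    {"delta_pos":[3,0,0],"roll":0,"jaw":0},
    {"delta_pos":[3,0,0],"roll":0,"jaw":0},
    {"delta_pos":[3,0,0],"roll":0,"jaw":0},
  ],
)

```text
time_s: 39.68
ee_pos: [637.0, 20.4, 155.9]
ee_rot: [180.0, 0.7, -9.6]
force: [-13.5, 2.8, 6.2]
gripper_width: 0.5
gripper_force: 6.6
```

>>> arm_command(
  rows=[
    {"delta_pos":[2,0,0],"roll":0,"jaw":0},
    {"delta_pos":[2,0,0],"roll":0,"jaw":0},
    {"delta_pos":[2,0,0],"roll":0,"jaw":0},
  ],
)

```text
time_s: 39.93
ee_pos: [637.1, 20.4, 155.9]
ee_rot: [180.0, 0.9, -9.6]
force: [-18.0, 2.7, 7.4]
gripper_width: 0.8
gripper_force: 8.6
```

The lever is hard against its end. Retreat backwards, then up, and check.

>>> arm_command(
  rows=[
    {"delta_pos":[-5,0,0],"roll":0,"jaw":0},
    {"delta_pos":[-12,0,0],"roll":0,"jaw":0},
    {"delta_pos":[-22,0,0],"roll":0,"jaw":0},
    {"delta_pos":[-40,0,-10],"roll":0,"jaw":0},
    {"delta_pos":[-65,0,-30],"roll":0,"jaw":0},
    {"delta_pos":[-90,0,-50],"roll":0,"jaw":0},
    {"delta_pos":[-120,0,-70],"roll":0,"jaw":0},
    {"delta_pos":[-150,-10,-90],"roll":0,"jaw":0},
    {"delta_pos":[-180,-30,-100],"roll":0,"jaw":0},
    {"delta_pos":[-200,-60,-100],"roll":0,"jaw":0},
    {"delta_pos":[-200,-95,-100],"roll":0,"jaw":0},
    {"delta_pos":[-200,-130,-100],"roll":0,"jaw":0},
    {"delta_pos":[-200,-160,-100],"roll":0,"jaw":0},
    {"delta_pos":[-200,-180,-100],"roll":0,"jaw":0},
    {"delta_pos":[-200,-180,-100],"roll":0,"jaw":0},
    {"delta_pos":[-200,-180,-100],"roll":0,"jaw":0},
  ],
)

```text
time_s: 41.27
ee_pos: [477.3, 230.7, 255.8]
ee_rot: [180.0, -0.0, -9.5]
force: [-0.5, 0.5, 0.8]
gripper_width: 0.5
gripper_force: 0.0
```

```bash
python3 - <<'E'
from st import *
rep()
for n in('top','side'):
    f=cam(n); l,b=red(f); cv2.imwrite(f'pics/e{n}.png',f['img'])
    for i,st,c in b:
        if 290<c[0]<450 and 200<c[1]<320: print(n,st,c.round(1),onz(f,[c],167)[0].round(1),onz(f,[c],125)[0].round(1))
E
```

```text
t 41.27 p [477.26 230.68 255.84] psi -9.52 phi 105.71 r 382.01 Fx,Fy,Fz -0.54 -0.42 0.77 w 0.53 0.0 j6 124.0
top [322 219  13  13 130] [328.  225.3] [666.2  16.2 167. ] [672.3  16.  125. ]
top [404 248  13  10  98] [410.2 252.6] [ 618.2 -131.8  167. ] [ 622.4 -137.9  125. ]
side [399 198   8   7  41] [402.6 200.8] [769.9   7.8 167. ] [801.1  40.3 125. ]
side [356 211  12  12 113] [361.2 216.2] [667.1  16.7 167. ] [692.9  49.7 125. ]
side [380 278  12  19 168] [385.5 286.8] [ 599.4 -160.   167. ] [ 621.7 -136.3  125. ]
side [422 279   8  16  72] [425.3 286.4] [ 663.3 -198.6  167. ] [ 688.9 -176.9  125. ]
```

View pics/etop.png

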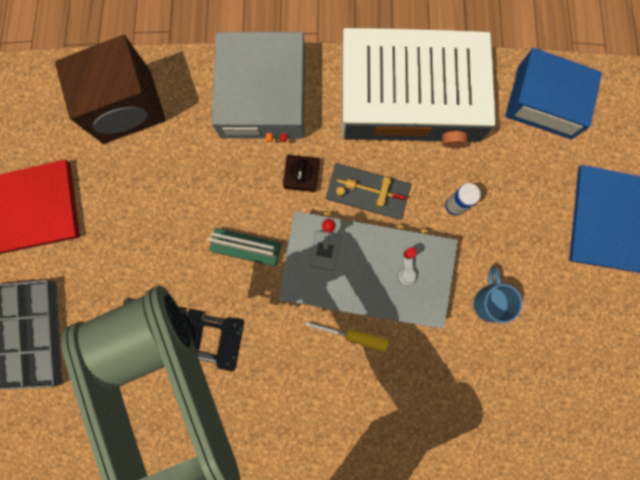

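The lever ball is at (328,225), which is world (666,16), fully over as predicted. The crank handle is at (410,253), pointing to the stop's angle. The bystanders have not moved and the arm is clear.

```bash
python3 -c "
from workcell import env
print(env.job_done())"
```

```text
the job is handed in; nothing more can be done
None
```

The job is handed in: the crank was wound anticlockwise to its stop (about 7 N at most), then two full turns clockwise to within about half a degree, and the lever was thrown fully over; the arm is clear, nothing else moved, and it took about 41 s.

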